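Feel out a weld root gap with a taper gauge

ROBOT

A 6-joint arm with a two-finger parallel gripper is mounted at the origin on a cart in front of the work surface, level with it; the furniture and walls round the work are solid. World frame = base frame: x ahead of the robot, y to its left, z up, the work surface at z = 0. Lengths are in mm, angles in rad, forces in N, time in s.
With the tool pointing down it reaches from about 300 to 875 mm from the base axis. Payload 6.4 kg.
Tool frame: the origin (TCP) lies midway between the tips of the shut fingers; the grasp point (between the pads) lies 19 mm behind it; z points along the fingers, y is the line along which they close (so a half turn about z gives the same grasp; the last joint's range is limited). The gripper opens to 85 mm and grips with 20 to 120 N. Pads are 22 mm wide; open, the fingers measure 114 mm over their backs; the gripper's body (76 mm by 85 mm) begins 54 mm behind the grasp point. The pads swing forward as they close: fully open they stand 13 mm farther back than shut.
Start: joints at [-1.334, 0.181, 1.607, -0, 1.354, -0.206], TCP at [246.388, -519.552, 203.288] pointing down, gripper open.
Joint ranges: [-2.99, 2.99], [-0.89, 2.07], [0.3, 2.58], [-1.14, 4.28], [0, 2.63], [-3.12, 3.12]. Speed limits (rad/s): [2.57, 2.57, 3.01, 3.14, 3.14, 3.14].

INTERFACE

Orientations are given as a unit quaternion [w, x, y, z].
In Python, from cell import arm, optics gives the robot as it stands.
- The arm moves only by the tool jog_arm, never from a script. Its argument "targets" is a list of rows, each an object of numbers: "fingers": the finger opening in mm, from 0 to 85.4; "x", "y", "z": the shift along the tool's x, y, z in mm; "wx", "wy", "wz": the turn, a rotation vector about the tool's x, y, z in rad. In form: [{"fingers": .., "x": .., "y": .., "z": .., "wx": .., "wy": .., "wz": ..}, ...]. A call has 1 to 12 rows; each row shifts and turns the commanded pose from where the row before left it, along the tool's axes as they then stand; what a row does not reach is not made up. A row lasts 1/12 s, in which the tool goes at most 41.7 mm and 7.16 degrees, less where a joint would pass 70% of its speed; a pose out of reach is approached as far as the arm can. A call is refused whole if a number of a shift passes 41.7 or a number of a turn 0.125, either way. A call with a gripper value outside its range is refused whole. The fingers move at their own pace and stop on an object; "newtons" is the grip in N (left out, the last holds). Time passes only in rows, so rows that do not move let the fingers close. It gives the time, the measured TCP pose, the force, the opening and the grip force at its end, in the units of the state.
- arm.observe(): the state, without advancing time (a new reading comes with each control period).
- optics.get_image(name): name is "scene" or "top" or "wrist"; returns the picture (400x640x3 uint8, blue, green, red); there is no depth.
- optics.camera_model(name): a dict with "mtx" (3x3 intrinsics, pixels), "pose" (4x4, takes a point from camera to world coordinates). Camera axes: x right, y up, looking along -z (the intrinsics and any distortion apply to the point x, -y, -z); pixel columns grow to the right and rows downward; lengths in mm; the calibration is good to about 2 mm. A picture is of the moment at which its call begins: read the wrist's pose just before it. camera_model takes no time and is no camera call; for the wrist camera it gives the pose at the moment of the call.
- arm.sign_off(): hands the job in; it is judged then, once.
The state is a dict: "t": time; "qpos": joint angles; "qvel": joint speeds; "tau": joint torques, N m; "eef_pos": TCP position; "tcp_rot": TCP orientation; "force": force on the tool from outside, world axes, zero at the start; "wrist_torque": the same for the moment, N m; "opening": opening from 0.0 (shut) to 1.0 (fully open); "grip_force": force on a finger pad.
Only numpy, scipy, OpenCV 4.12 (cv2) and the standard library are available. Lean on these libraries where they do the work, as an engineer would, in place of code of your own. Each camera call takes 0.05 s, during which the arm holds its last target. There are 200 camera calls.

TASK

Take the red-and-black handled taper gauge and slide it, straight face towards the left plate and foot on the grey base, tip first into the gap between the two clamped steel plates, from the end that faces the long free part of the base. The gap width is not known: feel for it, push gently until the blade drags lightly but clearly (about 10 N of push; over 20 N is forcing it), and leave the gauge wedged there, standing upright on the base, so that the welder can read it. Do not move the soapstone holder, the angle iron or the nut lying about.

Things in the scene. Friction and masses are not known exactly. Their poses are not given: they have to be found in the camera images.
- taper_gauge: Loose gauge, 120 g: upright handle, black waist 24 wide, 26 long, between two red flanges (7 long, 36 wide), 46 high, and a steel blade 18 high. Origin: centre of the handle's underside; x to the blade's tip, y left, z up; undersides level. Grip the waist from above. Once it fits, each mm further adds about 5 N of squeeze. Friction holds it when let go, though it may turn up to 0.1 rad.
- gauge_tip (a point): foremost point of the blade, level with its straight left face and underside (x = 119.5, y = 6, z = 0 in the gauge's frame). The left face is straight along x at y = 6; the right face slopes from y = 3 at x = 118 (3 mm thick at the tip) to y = -6.8 at x = 20 (12.8 mm thick at the handle): 1 mm of thickness per 10 of length.
- fitup_base: fixed grey steel base plate 270 x 230 x 10 on the bench; origin at the centre of its underside, top at z = 10, x along the gap. The part towards -x is the free flat on which the gauge slides; two plates to be welded stand on the other part, their near ends at x = 30.
- plate_left: left (+y) of two dark steel plates, 100 long x 70 wide x 22 thick, fixed on the base by yellow straps that reach 20 beyond its outer edge (40 high in all). Origin: lower near corner at the gap; x into the gap, y away from it: its gap face is y = 0, from x = 0 (mouth) to 100. The right plate mirrors it, its gap face parallel at y = -gap.
- gap_corner (a point): lower corner of the left plate at the mouth of the gap, on the base's top (the origin of plate_left). The gap differs each time, between 5.5 and 10 mm, and is not measured, so the tip goes some 25 to 75 mm in before the gauge fits.
- soapstone_holder: bystander: slim white holder, 16 x 145 x 11, loose on the bench, origin at the centre of its underside, its length along y
- angle_1: bystander: piece of dark angle iron, 30 x 80 x 30, loose on the bench, origin at the centre of its underside, its length along y
- hex_nut_1: bystander: steel hexagon nut, 30 x 35 x 16, loose on the bench, origin at the centre of its underside

How it is judged:
By the outcome, as a careful person would: the job done as asked, in the order asked, and still so for the second after the job is handed in, with the robot touching nothing.
It also fails if it takes over 45 s, if anything falls off the work surface, if the arm or the gripper's body presses on something with over 40 N, if the wrist force passes 120 N, or if a joint passes its speed limit or range.

## Working session

There is one attempt and no reset: what is moved stays moved. The work goes in short steps, Python scripts to look and compute and a tool call to move; the robot and the scene stay as the last step left them, time stands still between calls to the robot, and variables do not carry over. Pictures are saved under pics/ and viewed, at most 13 in all, crops included, and the job is handed in when it is done.

Besides the shell and the picture viewer there is one more tool, called after "Request:" by a JSON object that holds its "op" and its "data". jog_arm: Moves the arm, as the interface text tells. Its arguments: {"type":"object","properties":{"targets":{"type":"array","items":{"type":"object","properties":{"fingers":{"type":"number"},"x":{"type":"number"},"y":{"type":"number"},"z":{"type":"number"},"wx":{"type":"number"},"wy":{"type":"number"},"wz":{"type":"number"}}}},"newtons":{"type":"number"}},"required":["targets"]}

```bash
mkdir -p pics; python3 - <<'E'
from cell import arm, optics
import cv2,numpy as np
s=arm.observe();print({k:np.round(v,3) for k,v in s.items()})
for n in("scene","top"):
    m=optics.camera_model(n);print(n,np.round(m["mtx"],1).tolist(),np.round(m["pose"],3).tolist(),[k for k in m])
    cv2.imwrite(f"pics/{n}0.png",optics.get_image(n))
E
```

```text
{'t': np.float64(0.0), 'qpos': array([-1.334,  0.182,  1.608, -0.   ,  1.354, -0.206]), 'qvel': array([ 0.001,  0.001, -0.001,  0.001, -0.001,  0.001]), 'tau': array([-1.0000e-03, -4.4488e+01, -3.5134e+01, -0.0000e+00,  9.0000e-03,
        0.0000e+00]), 'eef_pos': array([ 246.217, -518.931,  202.372]), 'tcp_rot': array([-0.001,  0.976,  0.22 , -0.   ]), 'force': array([-0.277,  0.057,  0.041]), 'wrist_torque': array([-0.01 ,  0.047,  0.048]), 'grip_force': np.float64(0.0), 'opening': np.float64(0.999)}
scene [[458.5, 0.0, 322.1], [0.0, 458.5, 199.2], [0.0, 0.0, 1.0]] [[-0.712, 0.286, -0.641, -173.54], [-0.702, -0.295, 0.648, 655.756], [-0.003, 0.912, 0.411, 492.347], [0.0, 0.0, 0.0, 1.0]] ['mtx', 'pose']
top [[500.3, 0.0, 326.3], [0.0, 500.3, 200.0], [0.0, 0.0, 1.0]] [[-0.0, 0.988, -0.156, 309.568], [-1.0, 0.001, 0.008, -67.099], [0.008, 0.156, 0.988, 1393.567], [0.0, 0.0, 0.0, 1.0]] ['mtx', 'pose']
```

View pics/top0.png

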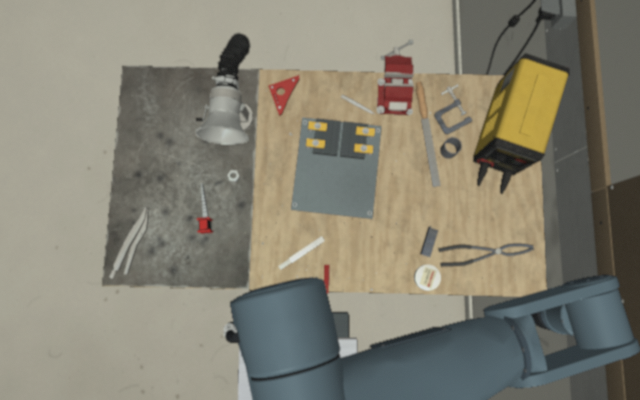

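View pics/scene0.png

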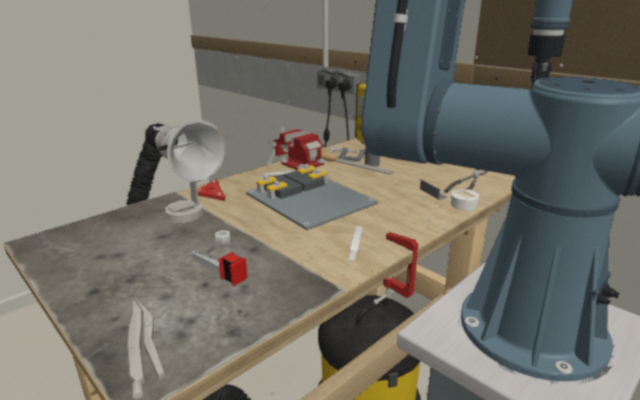

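The top view shows the gauge with its red handle at about (205,226) and tip at (202,182). The base spans (295–382, 118–218), and the gap runs from about (341,122) to (338,157). I'll localise these by colour.

```bash
cat > h.py <<'E'
import cv2,numpy as np
from cell import arm,optics
def ray(m,uv):
    K=np.array(m["mtx"]);P=np.array(m["pose"])
    d=np.linalg.inv(K)@np.array([uv[0],uv[1],1.]); d=P[:3,:3]@np.array([d[0],-d[1],-d[2]])
    return P[:3,3],d
def onplane(m,uv,z):
    o,d=ray(m,uv); return o+d*(z-o[2])/d[2]
def proj(m,p):
    P=np.array(m["pose"]);c=P[:3,:3].T@(np.array(p)-P[:3,3]);q=np.array(m["mtx"])@np.array([c[0],-c[1],-c[2]]);return q[:2]/q[2]
def red(im):
    h=cv2.cvtColor(im,cv2.COLOR_BGR2HSV);return (((h[...,0]<8)|(h[...,0]>172))&(h[...,1]>130)&(h[...,2]>70)).astype(np.uint8)
E
python3 - <<'E'
from h import *
im=cv2.imread("pics/top0.png");m=optics.camera_model("top")
r=red(im)[210:245,185:225];ys,xs=np.nonzero(r);print("red",xs.min()+185,xs.max()+185,ys.min()+210,ys.max()+210,xs.mean()+185,ys.mean()+210)
print("handle",onplane(m,(xs.mean()+185,ys.mean()+210),35).round(1),"tip",onplane(m,(202,182),10).round(1))
for n,uv in dict(c1=(303,118),c2=(382,124),c3=(373,218),c4=(292,210)).items(): print(n,onplane(m,uv,10).round(1))
for n,uv in dict(g1=(341,122),g2=(338,157)).items(): print(n,onplane(m,uv,32).round(1))
a=cv2.resize(im[105:225,180:400],None,fx=3.6,fy=3.6,interpolation=cv2.INTER_CUBIC);cv2.imwrite("pics/crop0.png",a)
E
```

```text
red 198 211 218 232 203.80769230769232 225.1153846153846
handle [454.  255.9  35. ] tip [578.3 271.5  10. ]
c1 [765.8 -10.9  10. ]
c2 [ 748.4 -237.7   10. ]
c3 [ 476.8 -207.8   10. ]
c4 [499.1  17.9  10. ]
g1 [ 747.1 -119.2   32. ]
g2 [ 645.6 -110.3   32. ]
```

View pics/crop0.png

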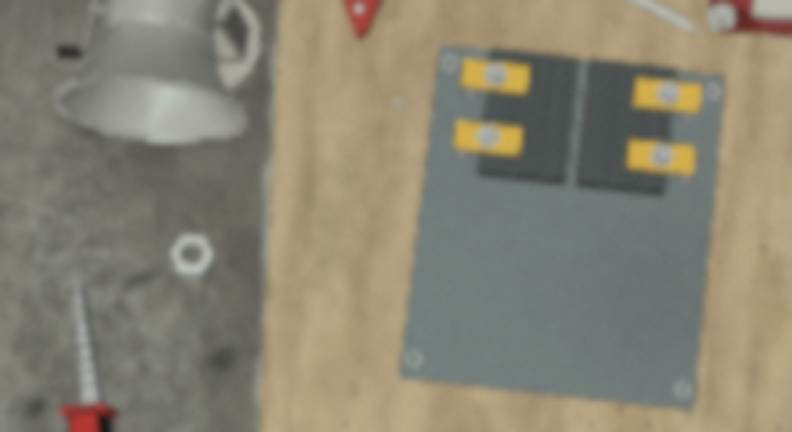

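The crop puts the gap mouth at (571,184), which is full-image (338.6,156.1). The base yaw is about -0.1, and the gauge lies clear of the lamp. I'll move above the gauge.

Request:
{"op": "jog_arm", "data": {"targets": [{"wz": 0.122, "fingers": 85}, {"wz": 0.122}, {"wz": 0.122}, {"x": 12.9, "y": -36}, {"x": 12.9, "y": -36}, {"x": 12.9, "y": -36}, {"x": 12.9, "y": -36}, {"x": 12.9, "y": -36}, {"x": 12.9, "y": -36}, {"x": 12.9, "y": -36}, {"x": 12.9, "y": -36}, {"x": 12.9, "y": -36}]}}

```text
validation failed for argument at $.ta...
```

Request:
{"op": "jog_arm", "data": {"targets": [{"x": 12.9, "y": -36}, {"x": 12.9, "y": -36}, {"x": 12.9, "y": -36}, {"x": 12.9, "y": -36}, {"x": 12.9, "y": -36}, {"x": 12.9, "y": -36}, {"x": 12.9, "y": -36}, {"x": 12.9, "y": -36}, {"x": 12.9, "y": -36}, {"x": 12.9, "y": -36}, {"x": 12.9, "y": -36}, {"x": 12.9, "y": -36}]}}

```text
validation failed for argument at $.ta...
```

```bash
python3 - <<'E'
from h import *
s=arm.observe();print(s["t"],s["eef_pos"],s["tcp_rot"],s["qpos"].round(2) if hasattr(s["qpos"],"round") else s["qpos"])
m=optics.camera_model("wrist");im=optics.get_image("wrist");cv2.imwrite("pics/w1.png",im)
np.save("w1.npy",np.array(m["pose"]));print(np.array(m["pose"]).round(3).tolist(),m["mtx"])
E
```

```text
0.1 [ 246.26296691 -519.00450073  202.47842003] [-7.83798981e-04  9.75588900e-01  2.19603467e-01 -1.96703903e-05] [-1.33  0.18  1.61 -0.    1.35 -0.21]
[[0.428, 0.862, 0.273, 316.561], [-0.904, 0.408, 0.129, -487.103], [-0.0, -0.302, 0.953, 374.261], [0.0, 0.0, 0.0, 1.0]] [[290.6681068    0.         322.04296724]
 [  0.         290.6681068  203.82765887]
 [  0.           0.           1.        ]]
```

View pics/w1.png

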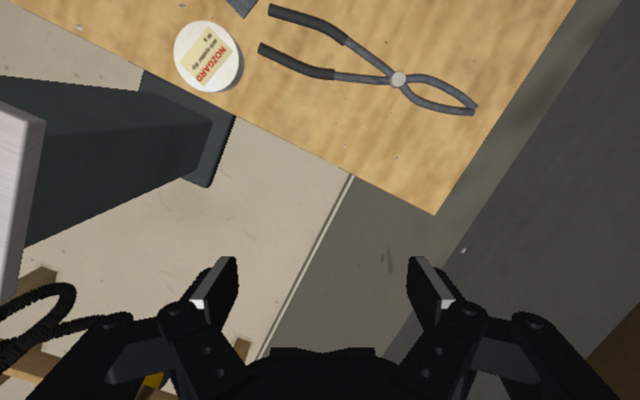

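The wrist picture still shows the start pose, with the fingers at about (220,285) and (430,285), so the moves were refused. I'll try again with complete rows.

Request:
{"op": "jog_arm", "data": {"targets": [{"fingers": 85, "x": 0, "y": 0, "z": 0, "wx": 0, "wy": 0, "wz": 0.122}, {"fingers": 85, "x": 0, "y": 0, "z": 0, "wx": 0, "wy": 0, "wz": 0.122}, {"fingers": 85, "x": 0, "y": 0, "z": 0, "wx": 0, "wy": 0, "wz": 0.122}, {"fingers": 85, "x": 12.9, "y": -36, "z": 0, "wx": 0, "wy": 0, "wz": 0}, {"fingers": 85, "x": 12.9, "y": -36, "z": 0, "wx": 0, "wy": 0, "wz": 0}, {"fingers": 85, "x": 12.9, "y": -36, "z": 0, "wx": 0, "wy": 0, "wz": 0}, {"fingers": 85, "x": 12.9, "y": -36, "z": 0, "wx": 0, "wy": 0, "wz": 0}, {"fingers": 85, "x": 12.9, "y": -36, "z": 0, "wx": 0, "wy": 0, "wz": 0}, {"fingers": 85, "x": 12.9, "y": -36, "z": 0, "wx": 0, "wy": 0, "wz": 0}, {"fingers": 85, "x": 12.9, "y": -36, "z": 0, "wx": 0, "wy": 0, "wz": 0}, {"fingers": 85, "x": 12.9, "y": -36, "z": 0, "wx": 0, "wy": 0, "wz": 0}, {"fingers": 85, "x": 12.9, "y": -36, "z": 0, "wx": 0, "wy": 0, "wz": 0}]}}

```text
t: 1.15
eef_pos: [337.2, -185.8, 203.2]
tcp_rot: [0.0, 0.999, 0.038, 0.0]
force: [0.8, 0.0, -0.6]
opening: 0.996
grip_force: 0.0
```

Request:
{"op": "jog_arm", "data": {"targets": [{"fingers": 85, "x": 11.4, "y": -36, "z": 0, "wx": 0, "wy": 0, "wz": 0}, {"fingers": 85, "x": 11.4, "y": -36, "z": 0, "wx": 0, "wy": 0, "wz": 0}, {"fingers": 85, "x": 11.4, "y": -36, "z": 0, "wx": 0, "wy": 0, "wz": 0}, {"fingers": 85, "x": 11.4, "y": -36, "z": 0, "wx": 0, "wy": 0, "wz": 0}, {"fingers": 85, "x": 11.4, "y": -36, "z": 0, "wx": 0, "wy": 0, "wz": 0}, {"fingers": 85, "x": 11.4, "y": -36, "z": 0, "wx": 0, "wy": 0, "wz": 0}, {"fingers": 85, "x": 11.4, "y": -36, "z": 0, "wx": 0, "wy": 0, "wz": 0}, {"fingers": 85, "x": 11.4, "y": -36, "z": 0, "wx": 0, "wy": 0, "wz": 0}, {"fingers": 85, "x": 11.4, "y": -36, "z": 0, "wx": 0, "wy": 0, "wz": 0}, {"fingers": 85, "x": 11.4, "y": -36, "z": 0, "wx": 0, "wy": 0, "wz": 0}, {"fingers": 85, "x": 11.4, "y": -36, "z": 0, "wx": 0, "wy": 0, "wz": 0}, {"fingers": 85, "x": 11.4, "y": -36, "z": 0, "wx": 0, "wy": 0, "wz": 0}]}}

```text
t: 2.15
eef_pos: [440.3, 255.7, 203.1]
tcp_rot: [0.0, 0.999, 0.039, -0.0]
force: [0.4, -1.0, -0.5]
opening: 1.0
grip_force: 0.0
```

```bash
cat > wr.py <<'E'
from h import *
import sys
s=arm.observe();R=cv2
q=s["tcp_rot"];print("t",s["t"],"pos",np.round(s["eef_pos"],1),"yaw",2*np.arctan2(q[2],q[1]),"F",np.round(s["force"],1),"q6",round(float(s["qpos"][5]),2))
m=optics.camera_model("wrist");im=optics.get_image("wrist");n=sys.argv[1];cv2.imwrite(f"pics/{n}.png",im)
import pickle;pickle.dump(m,open(n+".pkl","wb"))
E
python3 wr.py w2
```

```text
t 2.15 pos [440.3 255.7 203.1] yaw 0.07736427298131593 F [ 0.4 -1.  -0.5] q6 1.79
```

View pics/w2.png

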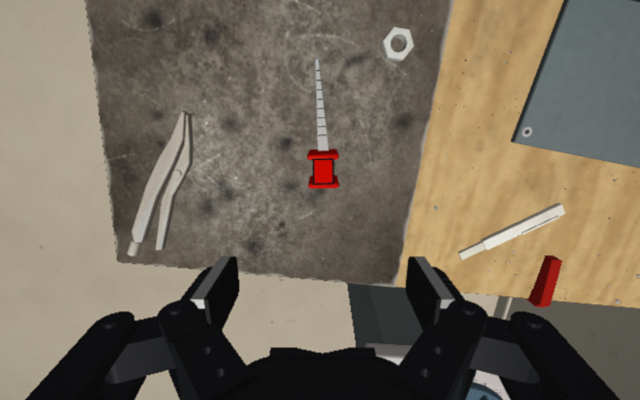

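The gauge is in view, with the handle centre at about (323,168), the tip at about (317,58) and the nut at (398,43). Next I'll measure it precisely.

```bash
python3 - <<'E'
from h import *
import pickle
m=pickle.load(open("w2.pkl","rb"));im=cv2.imread("pics/w2.png")
r=red(im);n,l,st,c=cv2.connectedComponentsWithStats(r)
for i in range(1,n):
    if st[i,4]>100: print(st[i],c[i])
g=cv2.cvtColor(im,cv2.COLOR_BGR2GRAY)
i=l[168,322];ys,xs=np.nonzero(l==i)
for y in range(146,196,1):
    k=xs[ys==y]
    if len(k):print(y,k.min(),k.max(),end='; ')
print()
for y in range(54,150,8): print(y,g[y,306:336])
h=cv2.boxPoints(cv2.minAreaRect(np.c_[xs,ys].astype(np.float32)));print(h)
for p in h: print(onplane(m,p,46).round(1))
E
```

```text
[307 149  32  11 276] [322.74637681 154.3442029 ]
[308 160  31  29 641] [322.89079563 175.21060842]
[527 256  35  52 851] [546.23031727 283.36192714]
160 314 331; 161 314 332; 162 314 332; 163 314 332; 164 314 332; 165 314 332; 166 314 332; 167 314 332; 168 314 332; 169 314 332; 170 314 332; 171 314 332; 172 314 332; 173 314 332; 174 314 332; 175 314 335; 176 311 336; 177 310 336; 178 310 337; 179 310 337; 180 309 337; 181 309 337; 182 309 338; 183 309 338; 184 308 338; 185 308 338; 186 308 338; 187 309 337; 188 310 326; 
54 [104 113 117 123 130 133 134 134 126 124 125 121 115 107 101 102 108 111
 107 101 100  97  91  83  82  82  88  93  99 100]
62 [118 114 109 107 105 102 102  99 106 148 177 179 148 103 101 104 102  98
  94  93  95  96  96  99  97  95  93  94  95  97]
70 [108 102 109 120 126 121 115 116 119 128 123 100  93  97 108 116 119 118
 117 121 128 129 124 116 113 115 119 117 120 120]
78 [117 116 117 122 126 124 120 117 117 133 164 179 179 175 147 111 112 111
 112 117 113 112 114 113 114 118 112 104 104 108]
86 [117 116 115 116 114 113 111 111 110 119 155 181 180 180 172 142 
[... 378 characters left out ...]
2 182 164
 121  92  87  90  96  98  95  96  95  94  97 105]
118 [ 89  89  95  98 101 103 102  96  92  96 120 145 152 151 150 151 155 157
 147 119 104 107 111 112 108 105 104 105 108 107]
126 [103 101 100  95  94  97  98 101  98  99 114 130 128 128 133 125 115 115
 117 115 107  99  95  92  86  82  87  95 102 107]
134 [ 97  99  96  93  95  98 100  98  93  92 103 145 166 156 151 144 132 131
 132 132 134 127 115 114 115 109 105  97  94  96]
142 [ 93  97  98  99  98  98  94  92  95 100 106 136 170 180 179 179 179 179
 178 180 179 156 119 110 110 115 114 114 120 124]
[[308. 160.]
 [338. 160.]
 [338. 188.]
 [308. 188.]]
[464.8 272.2  46. ]
[467.4 238.3  46. ]
[434.8 235.3  46. ]
[432.1 270.2  46. ]
```

```bash
python3 - <<'E'
from h import *
import pickle
m=pickle.load(open("w2.pkl","rb"));im=cv2.imread("pics/w2.png")
g=cv2.cvtColor(im,cv2.COLOR_BGR2GRAY).astype(float)
P=[]
for y in [62]+list(range(76,146,2)):
    row=g[y,306:322];bg=np.median(g[y,306:314]);pk=row[8:16].max()
    if pk-bg<40: continue
    t=(bg+pk)/2;k=next(i for i in range(6,16) if row[i]>t);P.append((306+k-1+(t-row[k-1])/(row[k]-row[k-1])+.0,y))
W=np.array([onplane(m,p,18)[:2] for p in P]);f=np.polyfit(W[:,0],W[:,1],1);yaw=np.arctan(f[0]);print("yaw",yaw,"res",np.std(np.polyval(f,W[:,0])-W[:,1]))
u=np.array([np.cos(yaw),np.sin(yaw)]);v=np.array([-u[1],u[0]])
print("rear edge",onplane(m,(323,188.5),46).round(1),"step",onplane(m,(323,175.5),46).round(1),"waist LR",onplane(m,(313.5,170),46).round(1),onplane(m,(332.5,170),46).round(1))
print("tip",onplane(m,(317.5,57.5),0).round(1),onplane(m,(317.5,57.5),18).round(1))
c1=onplane(m,(323,188.5),46)[:2]+20*u; c2=onplane(m,(323,175.5),46)[:2]+13*u
L=np.r_[c1[0]+60,np.polyval(f,c1[0]+60)];o=L-6*v-((L-c1)@u)*u
print("centre",c1,c2,"from blade line",o)
E
```

```text
yaw 0.09405546007581406 res 0.18737663039670482
rear edge [432.9 252.7  46. ] step [448.3 253.9  46. ] waist LR [453.8 265.2  46. ] [455.5 243.6  46. ]
tip [577.7 270.2   0. ] [574.8 269.7  18. ]
centre [452.78827894 254.58193749] [461.20968434 255.12227575] from blade line [452.76174011 254.86326638]
```

```bash
python3 - <<'E'
from h import *
import pickle
m=pickle.load(open("w2.pkl","rb"));im=cv2.imread("pics/w2.png")
for r in range(52,64):print(r,im[r,315:321].mean(1).round().astype(int))
for c in (311,323,335):print(c,[(r,*im[r,c]) for r in range(145,193) ])
u=np.array([np.cos(.094),np.sin(.094),0]);v=np.array([-u[1],u[0],0]);o=np.array([455,255,0.])
G=lambda x,y,z:proj(m,o+x*u+y*v+[0,0,z]).round(1)
print("tip18",G(119.5,6,18),"rear46",G(-20,0,46),"ft46",G(20,0,46),"ft0",G(20,0,0),"side front-flange rear edge46",G(13,-15,46),"rear flange front46",G(-13,-15,46),"z0",G(-13,-15,0),"waist",G(0,12,46),G(0,-12,46))
E
```

```text
52 [112 112 111 115 117 114]
53 [119 118 117 114 111 108]
54 [122 123 119 113 105  99]
55 [122 123 122 116 107  98]
56 [122 122 123 121 115 106]
57 [117 119 120 122 121 115]
58 [113 121 125 121 123 121]
59 [129 154 155 129 115 115]
60 [141 175 171 136 104 104]
61 [145 178 178 144  99 101]
62 [148 177 179 148 102  99]
63 [147 176 179 155 112  98]
311 [(145, np.uint8(96), np.uint8(108), np.uint8(115)), (146, np.uint8(101), np.uint8(113), np.uint8(119)), (147, np.uint8(102), np.uint8(113), np.uint8(119)), (148, np.uint8(99), np.uint8(109), np.uint8(116)), (149, np.uint8(56), np.uint8(62), np.uint8(101)), (150, np.uint8(9), np.uint8(11), np.uint8(90)), (151, np.uint8(0), np.uint8(0), np.uint8(89)), (152, np.uint8(0), np.uint8(4), np.uint8(91)), (153, np.uint8(0), np.uint8(4), np.uint8(93)), (154, np.uint8(1), np.uint8(3), np.uint8(114)), (155, np.uint8(6), np.uint8(9), np.uint8(148)), (156, np.uint8(12), np.uint8(19), np.uint8(185)), (157, np.uint8(20), np.uint8(31), np.uint8(219)), (158, np.uint8(15), np.uint8(23), np.uint8(202)), (159, np.uint8(24), np.uint8(31), np.uint8(152)), (160, 
[... 5878 characters left out ...]
p.uint8(3), np.uint8(10), np.uint8(144)), (184, np.uint8(6), np.uint8(13), np.uint8(173)), (185, np.uint8(11), np.uint8(20), np.uint8(202)), (186, np.uint8(2), np.uint8(13), np.uint8(205)), (187, np.uint8(26), np.uint8(33), np.uint8(177)), (188, np.uint8(71), np.uint8(82), np.uint8(128)), (189, np.uint8(89), np.uint8(101), np.uint8(107)), (190, np.uint8(88), np.uint8(100), np.uint8(107)), (191, np.uint8(89), np.uint8(101), np.uint8(109)), (192, np.uint8(89), np.uint8(100), np.uint8(108))]
tip18 [315.2  58.7] rear46 [322.8 186.6] ft46 [322.2 152.1] ft0 [322.1 147.3] side front-flange rear edge46 [335.6 158.1] rear flange front46 [335.6 180.5] z0 [334.  172.6] waist [312.  169.8] [333.  169.5]
```

Request:
{"op": "jog_arm", "data": {"targets": [{"fingers": 60, "x": 13, "y": 2.3, "z": 0, "wx": 0, "wy": 0, "wz": -0.017}, {"fingers": 60, "x": 0, "y": 0, "z": 35, "wx": 0, "wy": 0, "wz": 0}, {"fingers": 60, "x": 0, "y": 0, "z": 35, "wx": 0, "wy": 0, "wz": 0}, {"fingers": 60, "x": 0, "y": 0, "z": 35, "wx": 0, "wy": 0, "wz": 0}, {"fingers": 60, "x": 0, "y": 0, "z": 33, "wx": 0, "wy": 0, "wz": 0}, {"fingers": 60, "x": 0, "y": 0, "z": 25, "wx": 0, "wy": 0, "wz": 0}, {"fingers": 60, "x": 0, "y": 0, "z": 20, "wx": 0, "wy": 0, "wz": 0}, {"fingers": 60, "x": 0, "y": 0, "z": 10, "wx": 0, "wy": 0, "wz": 0}, {"fingers": 60, "x": 0, "y": 0, "z": 0, "wx": 0, "wy": 0, "wz": 0}]}}

```text
t: 2.95
eef_pos: [451.5, 251.6, 7.9]
tcp_rot: [0.001, 0.999, 0.047, -0.002]
force: [-0.4, -0.1, -0.1]
opening: 0.705
grip_force: 0.0
```

Request:
{"op": "jog_arm", "data": {"targets": [{"fingers": 15, "x": 0, "y": 0, "z": 0, "wx": 0, "wy": 0, "wz": 0}, {"fingers": 15, "x": 0, "y": 0, "z": 0, "wx": 0, "wy": 0, "wz": 0}, {"fingers": 15, "x": 0, "y": 0, "z": 0, "wx": 0, "wy": 0, "wz": 0}, {"fingers": 15, "x": 0, "y": 0, "z": 0, "wx": 0, "wy": 0, "wz": 0}, {"fingers": 15, "x": 0, "y": 0, "z": 0, "wx": 0, "wy": 0, "wz": 0}, {"fingers": 15, "x": 0, "y": 0, "z": 0, "wx": 0, "wy": 0, "wz": 0}], "newtons": 30}}

```text
t: 3.45
eef_pos: [455.2, 252.8, 12.0]
tcp_rot: [-0.0, 0.999, 0.047, 0.002]
force: [-0.9, 0.2, 7.4]
opening: 0.271
grip_force: 32.2
```

```bash
python3 wr.py w3
```

```text
t 3.45 pos [455.2 252.8  12. ] yaw 0.09390887303527166 F [-0.9  0.2  7.4] q6 1.76
```

View pics/w3.png

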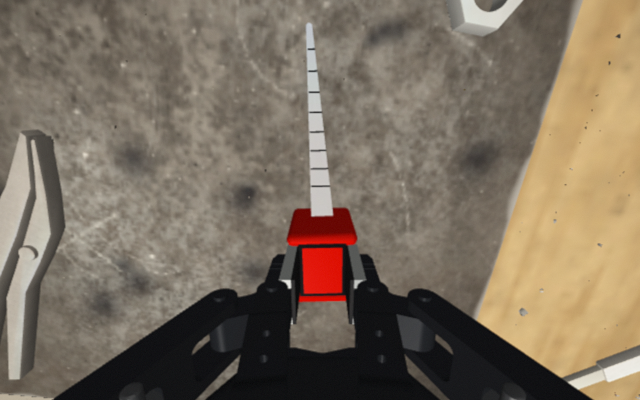

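The waist is gripped between the flanges with an opening of about 23 mm, and the blade tip is at about (309,25). Lift and carry.

Request:
{"op": "jog_arm", "data": {"targets": [{"fingers": 15, "x": 0, "y": 0, "z": -15, "wx": 0, "wy": 0, "wz": 0}, {"fingers": 15, "x": 0, "y": 0, "z": -28, "wx": 0, "wy": 0, "wz": 0}, {"fingers": 15, "x": 0, "y": 0, "z": -28, "wx": 0, "wy": 0, "wz": 0}, {"fingers": 15, "x": 0, "y": 0, "z": -27, "wx": 0, "wy": 0, "wz": 0.04}, {"fingers": 15, "x": 0, "y": 0, "z": 0, "wx": 0, "wy": 0, "wz": 0.077}, {"fingers": 15, "x": 0, "y": 0, "z": 0, "wx": 0, "wy": 0, "wz": 0.077}, {"fingers": 15, "x": 5, "y": 16, "z": 0, "wx": 0, "wy": 0, "wz": 0}, {"fingers": 15, "x": 10, "y": 31, "z": 0, "wx": 0, "wy": 0, "wz": 0}, {"fingers": 15, "x": 11, "y": 35, "z": 0, "wx": 0, "wy": 0, "wz": 0}, {"fingers": 15, "x": 11, "y": 35, "z": 0, "wx": 0, "wy": 0, "wz": 0}, {"fingers": 15, "x": 11, "y": 35, "z": 0, "wx": 0, "wy": 0, "wz": 0}, {"fingers": 15, "x": 11, "y": 35, "z": 0, "wx": 0, "wy": 0, "wz": 0}], "newtons": 60}}

```text
t: 4.5
eef_pos: [493.6, 58.8, 108.6]
tcp_rot: [0.0, 0.999, -0.05, 0.0]
force: [1.2, 0.1, -1.5]
opening: 0.259
grip_force: 60.4
```

Request:
{"op": "jog_arm", "data": {"targets": [{"fingers": 15, "x": 11, "y": 35, "z": 0, "wx": 0, "wy": 0, "wz": 0}, {"fingers": 15, "x": 11, "y": 35, "z": 0, "wx": 0, "wy": 0, "wz": 0}, {"fingers": 15, "x": 11, "y": 35, "z": 0, "wx": 0, "wy": 0, "wz": 0}, {"fingers": 15, "x": 11, "y": 35, "z": 0, "wx": 0, "wy": 0, "wz": 0}, {"fingers": 15, "x": 8, "y": 17, "z": 0, "wx": 0, "wy": 0, "wz": 0}, {"fingers": 15, "x": 0, "y": 0, "z": 0, "wx": 0, "wy": 0, "wz": 0}, {"fingers": 15, "x": 0, "y": 0, "z": 0, "wx": 0, "wy": 0, "wz": 0}]}}

```text
t: 5.08
eef_pos: [529.6, -102.0, 108.3]
tcp_rot: [-0.0, 0.999, -0.051, -0.0]
force: [-1.0, 0.1, -2.0]
opening: 0.26
grip_force: 60.4
```

```bash
python3 wr.py w4
```

```text
t 5.0833 pos [ 529.6 -102.   108.3] yaw -0.10259945600060676 F [-1.   0.1 -2. ] q6 1.26
```

View pics/w4.png

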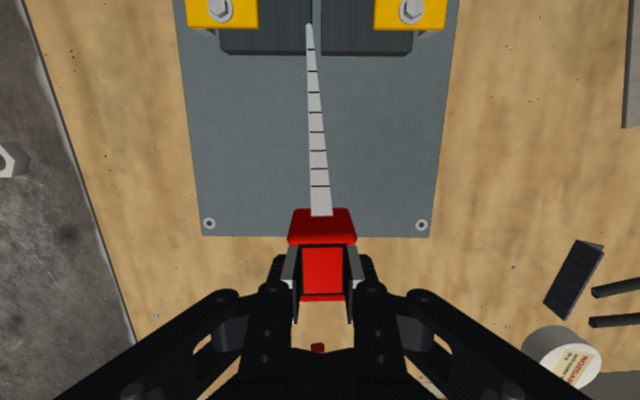

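The wrist view shows the gap just right of the blade tip at about (317,0–50), the mouth edges at row ~53 and the base's near edge at row ~237. I'll get the gap line and the blade line from this image.

```bash
python3 - <<'E'
from h import *
import pickle
m=pickle.load(open("w4.pkl","rb"));im=cv2.imread("pics/w4.png");g=cv2.cvtColor(im,cv2.COLOR_BGR2GRAY).astype(int)
for r in (1,6,11,16,21,26,30,40,48,52,56): print(r,g[r,298:330])
for c in (235,260,290,300,330,350,380,400):print(c,g[44:60,c])
# base side edges
def edge(r,c0,c1):
    row=cv2.GaussianBlur(im[:,:,0].astype(np.float32),(1,5),0)[r,c0:c1];hs=np.gradient(row);return c0+np.argmax(np.abs(hs))
L=[(edge(r,165,215),r) for r in range(40,231,10)];R=[(edge(r,420,470),r) for r in range(40,231,10)]
for E in(L,R):
    W=np.array([onplane(m,p,10)[:2] for p in E]);f=np.polyfit(W[:,0],W[:,1],1);d=W[:,1]-np.polyval(f,W[:,0]);k=np.abs(d)<2;f=np.polyfit(W[k,0],W[k,1],1);print("side",np.arctan(f[0]),k.sum(),np.polyval(f,640))
E=[(c,218+np.argmax(np.abs(np.gradient(g[218:250,c])))) for c in list(range(220,285,6))+list(range(365,420,6))]
W=np.array([onplane(m,p,10)[:2] for p in E]);f=np.polyfit(W[:,1],W[:,0],1);print("near edge",-np.arctan(f[0]),np.polyval(f,-115))
# blade left edge
B=[]
for r in range(30,205,3):
    row=g[r,296:322];gr=np.gradient(row.astype(float))[4:20];B.append((300+np.argmax(gr),r))
print(B[::6])
W=np.array([onplane(m,p,114.3)[:2] for p in B]);f=np.polyfit(W[:,0],W[:,1],1);d=W[:,1]-np.polyval(f,W[:,0]);k=np.abs(d)<1;f=np.polyfit(W[k,0],W[k,1],1);print("blade",np.arctan(f[0]),k.sum(),"at640",np.polyval(f,640),"tip",onplane(m,(309,23),114.3))
print("mouth px proj", onplane(m,(312,52),32),onplane(m,(321,52),32))
E
```

```text
1 [ 58  56  55  56  57  59  58  56  54  54  56  52  43  37  70  96  99  97
 100  99  99  97  87  65  54  58  57  56  58  58  60  60]
6 [56 55 56 56 57 59 59 57 55 57 56 53 43 39 71 96 99 98 97 97 98 98 87 64
 54 59 58 57 59 59 58 60]
11 [57 55 56 55 57 61 58 57 55 55 54 54 42 37 72 98 98 97 98 98 98 97 87 64
 56 58 58 58 59 59 57 59]
16 [57 56 55 55 56 59 59 57 57 56 56 53 42 37 70 99 98 97 98 97 96 96 80 56
 56 59 58 59 59 58 59 59]
21 [ 58  57  56  57  59  58  59  56  55  55  55  50  43  39  71  99 101 100
  97  99  98  98  81  54  55  59  60  57  59  59  58  59]
26 [ 58  55  57  56  58  57  61 104 148 163 166 167 167 144 106 101  99  99
  98  98  97  98  82  55  55  59  58  58  59  60  60  59]
30 [ 58  58  56  56  59  59  60  87 137 162 161 162 163 158 135 102 101 100
  98  99 100  99  83  56  55  60  59  60  59  59  61  60]
40 [ 60  57  56  55  57  59  58  74 127 163 164 162 162 163 163 136 103 100
 102 102 102 102  85  58  55  61  60  59  59  59  60  60]
48 [ 59  58  56  55  58  59  56  64 118 137 106 102 104 104 103  98  96 101
 101 102 100 102  87  59  58  60  59  60  58  60  
[... 654 characters left out ...]
  39  42  84 102 101 100]
380 [57 58 57 56 57 57 53 47 38 38 37 42 69 91 97 97]
400 [57 56 58 59 57 56 56 48 40 37 39 40 59 87 98 98]
side -0.11236497582601397 17 5.514455268136118
side -0.11262854858535964 17 -223.42231312742024
near edge -0.1002553540033879 486.4228980471261
[(np.int64(305), 30), (np.int64(306), 48), (np.int64(306), 66), (np.int64(307), 84), (np.int64(307), 102), (np.int64(308), 120), (np.int64(309), 138), (np.int64(309), 156), (np.int64(309), 174), (np.int64(310), 192)]
blade -0.08882585719998437 59 at640 -106.06702892153237 tip [ 649.63983912 -108.88587816  114.3       ]
mouth px proj [ 651.25681851 -107.94191013   32.        ] [ 650.54570221 -114.817815     32.        ]
```

```bash
python3 - <<'E'
from h import *
import pickle
m=pickle.load(open("w4.pkl","rb"))
r1,r2=onplane(m,(320.7,2),32),onplane(m,(320.4,46),32);l1,l2=onplane(m,(309.6,2),32),onplane(m,(309.5,21),32)
print("R yaw",np.arctan2(*(r1-r2)[[1,0]]),r2,"L yaw",np.arctan2(*(l1-l2)[[1,0]]),l2)
e=[onplane(m,p,32) for p in((235,49.8),(300,50.2),(350,50.8),(400,51))];print([x.round(1) for x in e])
th=-.11;u=np.array([np.cos(th),np.sin(th),0]);v=np.array([-u[1],u[0],0])
C=e[1]+((l2-e[1])@v)*v
T=onplane(m,(307,24),114.3)
print("corner",C,"gap",(l2-r2)@v,"tip rel along,left",(T-C)@u,(T-C)@v, "tip",T)
s=arm.observe();p=np.array(s["eef_pos"]);a=-.1026;x=np.array([np.cos(a),np.sin(a),0]);print("tip in tool",(T-p)@x,(T-p)@np.array([x[1],-x[0],0]))
E
```

```text
R yaw -0.11257153219758452 [ 654.69553968 -114.79156518   32.        ] L yaw -0.12227611552095123 [ 672.14433626 -108.44835893   32.        ]
[array([658.8, -49.4,  32. ]), array([653.4, -98.9,  32. ]), array([ 649.1, -137. ,   32. ]), array([ 645. , -175.2,   32. ])]
corner [ 652.62461593 -106.29248732   32.        ] gap 8.220367770938754 tip rel along,left -3.1274107876047514 -1.902217013628908 tip [ 649.30728476 -107.83988568  114.3       ]
tip in tool 120.20540015031179 -5.356096002165858
```

Request:
{"op": "jog_arm", "data": {"targets": [{"fingers": 15, "x": -5, "y": -3, "z": 0, "wx": 0, "wy": 0, "wz": 0.0235}, {"fingers": 15, "x": 0, "y": 0, "z": 22, "wx": 0, "wy": 0, "wz": 0}, {"fingers": 15, "x": 0, "y": 0, "z": 22, "wx": 0, "wy": 0, "wz": 0}, {"fingers": 15, "x": 0, "y": 0, "z": 16, "wx": 0, "wy": 0, "wz": 0}, {"fingers": 15, "x": 0, "y": 0, "z": 8, "wx": 0, "wy": 0, "wz": 0}, {"fingers": 15, "x": 0, "y": 0, "z": 0, "wx": 0, "wy": 0, "wz": 0}, {"fingers": 15, "x": 0, "y": 0, "z": 0, "wx": 0, "wy": 0, "wz": 0}]}}

```text
t: 5.72
eef_pos: [524.9, -96.7, 40.4]
tcp_rot: [-0.0, 0.998, -0.061, -0.0]
force: [0.3, 0.6, -0.9]
opening: 0.259
grip_force: 60.4
```

```bash
python3 wr.py w5; python3 -c "
import cv2;a=cv2.imread('pics/w5.png')[0:100,260:380];cv2.imwrite('pics/w5c.png',cv2.resize(a,None,fx=6,fy=6,interpolation=cv2.INTER_NEAREST))"
```

```text
t 5.7167 pos [524.9 -96.7  40.4] yaw -0.12247654527815291 F [ 0.3  0.6 -0.9] q6 1.29
```

View pics/w5c.png

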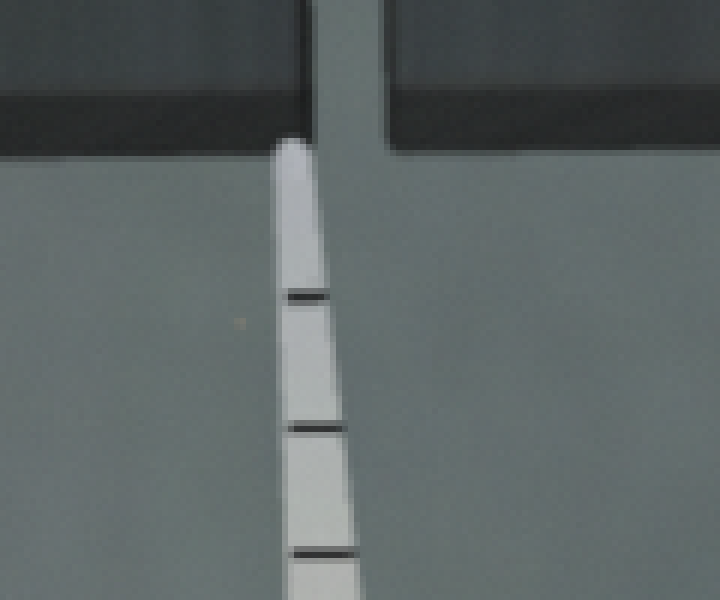

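The crop shows the mouth top edge at row ~15.5, the gap from col ~309.8 (left top edge) to ~324.5 (right), and the blade tip at (308,23). The blade's left edge is at ~305.8, so it sits too far left.

```bash
cat > rel.py <<'E'
from h import *
import pickle,sys
def sub(row,k0,k1,rising):
    d=np.gradient(row.astype(float))[k0:k1]*(1 if rising else -1);d[d<0]=0;i=int(np.argmax(d));s=slice(max(i-1,0),i+2);return k0+np.sum(np.arange(k0,k1)[s]*d[s])/d[s].sum()
def main(n,zb,rtop,rows):
    m=pickle.load(open(n+".pkl","rb"));im=cv2.imread(f"pics/{n}.png");g=cv2.cvtColor(im,cv2.COLOR_BGR2GRAY).astype(float)
    B=np.array([onplane(m,(sub(g[r],298,315,True),r),zb)[:2] for r in rows])
    f=np.polyfit(B[:,0],B[:,1],1);k=np.abs(B[:,1]-np.polyval(f,B[:,0]))<.7;f=np.polyfit(B[k,0],B[k,1],1)
    lb=[sub(g[r],309,318,True) for r in rtop];rt=[sub(g[r],320,330,False) for r in rtop]
    Lb=np.array([onplane(m,(c,r),10)[:2] for c,r in zip(lb,rtop)]);Rt=np.array([onplane(m,(c,r),32)[:2] for c,r in zip(rt,rtop)])
    print("px",np.round(lb,1),np.round(rt,1))
    th=-.1125;v=np.array([-np.sin(th),np.cos(th)])
    print("blade yaw",np.arctan(f[0]),k.sum(),"gapL(v)",(Lb@v).mean(),"gapR",(Rt@v).mean())
    for x in (640,650): print("blade v at",x,np.array([x,np.polyval(f,x)])@v)
    fr=np.polyfit(Rt[:,0],Rt[:,1],1);print("R yaw",np.arctan(fr[0]))
    return m
E
python3 - <<'E'
from rel import *
m=main("w5",46.4,range(1,14),range(28,200,3))
th=-.1125;u=np.array([np.cos(th),np.sin(th)]);v=np.array([-u[1],u[0]])
L=onplane(m,(309.8,8),32)[:2]@v
print("Ltop v",L,"mouth u top",onplane(m,(290,15.5),32)[:2]@u,onplane(m,(350,15),32)[:2]@u,"bottom",onplane(m,(290,26),10)[:2]@u,"tip u",onplane(m,(308,23.3),46.4)[:2]@u)
E
```

```text
px [620.8 620.8 620.8 620.8 620.8 620.8 620.8 620.8 620.8 620.8 620.8 620.8
 620.8] [643.1 643.2 643.1 643.1 643.2 643.2 643.2 643.2 643.2 643.2 643.2 643.6
 643.7]
blade yaw 0.19099386600937795 57 gapL(v) -219.28065416547685 gapR -211.67008952305153
blade v at 640 -175.93274716175137
blade v at 650 -172.8888346699596
R yaw 0.2342227186283295
Ltop v -32.9511083482994 mouth u top 660.006074138067 659.9059262239665 bottom 660.4929472900958 tip u 652.5475389876002
```

```bash
sed -i 's/return k0+np.sum/return np.sum/' rel.py; python3 - <<'E'
from rel import *
main("w5",46.4,range(1,14),range(28,200,3))
E
```

```text
px [311.8 311.8 311.8 311.8 311.8 311.8 311.8 311.8 311.8 311.8 311.8 311.8
 311.8] [323.1 323.2 323.1 323.1 323.2 323.2 323.2 323.2 323.2 323.2 323.2 323.6
 323.7]
blade yaw -0.10802527772171212 57 gapL(v) -33.46420328964655 gapR -40.158791662484724
blade v at 640 -30.899005595996258
blade v at 650 -30.8539961599069
R yaw -0.08248828783206423
```

Request:
{"op": "jog_arm", "data": {"targets": [{"fingers": 15, "x": 0, "y": 3.8, "z": 0, "wx": 0, "wy": 0, "wz": 0.003}, {"fingers": 15, "x": 0, "y": 0, "z": 7, "wx": 0, "wy": 0, "wz": 0}, {"fingers": 15, "x": 0, "y": 0, "z": 7, "wx": 0, "wy": 0, "wz": 0}, {"fingers": 15, "x": 2, "y": 0, "z": 0, "wx": 0, "wy": 0, "wz": 0}, {"fingers": 15, "x": 2, "y": 0, "z": 0, "wx": 0, "wy": 0, "wz": 0}, {"fingers": 15, "x": 1, "y": 0, "z": 0, "wx": 0, "wy": 0, "wz": 0}, {"fingers": 15, "x": 0, "y": 0, "z": 0, "wx": 0, "wy": 0, "wz": 0}, {"fingers": 15, "x": 0, "y": 0, "z": 0, "wx": 0, "wy": 0, "wz": 0}]}}

```text
t: 6.43
eef_pos: [529.8, -102.0, 26.4]
tcp_rot: [0.0, 0.998, -0.063, 0.0]
force: [0.5, 0.3, -1.1]
opening: 0.259
grip_force: 60.4
```

```bash
python3 wr.py w6; python3 - <<'E'
from rel import *
s=arm.observe()
main("w6",s["eef_pos"][2]+6,range(1,8),range(36,200,3))
a=cv2.imread('pics/w6.png')[0:80,270:370];cv2.imwrite('pics/w6c.png',cv2.resize(a,None,fx=7,fy=7,interpolation=cv2.INTER_NEAREST))
E
```

```text
t 6.4333 pos [ 529.8 -102.    26.4] yaw -0.12662527726722492 F [ 0.5  0.3 -1.1] q6 1.29
px [315.5 315.5 315.4 315.5 315.8 315.5 315.4] [323. 324. 320. 324. 325. 328.  nan]
blade yaw -0.11256436786385299 55 gapL(v) -41.28718932410499 gapR nan
blade v at 640 -36.1665613541725
blade v at 650 -36.16720913239284
 ** On entry to DLASCL parameter number  4 had an illegal value
 ** On entry to DLASCL parameter number  4 had an illegal value
 ** On entry to DLASCL parameter number  4 had an illegal value
 ** On entry to DLASCL parameter number  4 had an illegal value
 ** On entry to DLASCL parameter number  5 had an illegal value
 ** On entry to DLASCL parameter number  4 had an illegal valuerel.py:4: RuntimeWarning: invalid value encountered in scalar divide
  d=np.gradient(row.astype(float))[k0:k1]*(1 if rising else -1);d[d<0]=0;i=int(np.argmax(d));s=slice(max(i-1,0),i+2);return np.sum(np.arange(k0,k1)[s]*d[s])/d[s].sum()
Traceback (most recent call last):
  File "rel.py", line 15, in main
    fr=np.polyfit(Rt[:,0],Rt[:,1],1);print("R yaw",np.arctan(fr[0]))
numpy.linalg.LinAlgError: SVD did not converge in Linear Least Squares
```

```bash
python3 - <<'E'
import cv2
a=cv2.imread('pics/w6.png')[0:80,270:370];cv2.imwrite('pics/w6c.png',cv2.resize(a,None,fx=7,fy=7,interpolation=cv2.INTER_NEAREST))
g=cv2.cvtColor(cv2.imread('pics/w6.png'),cv2.COLOR_BGR2GRAY)
for r in (0,2,4,8,12,16,20,24,28):print(r,g[r,300:334])
E
```

```text
0 [ 32  79 109 110 108 108 109 109 110 110 108 111 109  86  54  57  64  65
  66  63  63  64  66  64  65  63  65  65  68  67  68  69  67  65]
2 [ 26  73 108 109 110 110 111 109 109 109 110 109 108  86  53  55  64  65
  64  63  64  65  65  67  64  64  63  67  65  66  68  67  68  66]
4 [ 26  73 108 109 109 109 110 110 109 108 110 110 110  87  52  55  65  66
  66  64  64  65  63  65  64  63  66  67  68  67  67  68  66  66]
8 [ 27  74 110 111 110 110 110 111 110 110 110 110 111  87  52  56  64  66
  66  65  65  65  65  66  66  65  66  67  68  67  69  69  68  66]
12 [ 23  58  97 110 110 111 112 112 112 111 111 111 112  95  62  57  63  67
  67  64  63  64  65  65  66  65  66  67  68  66  68  68  67  66]
16 [ 24  60  98 111 112 112 111 111 112 114 111 112 111  93  61  57  64  65
  63  63  60  64  64  63  64  66  65  65  66  68  69  66  67  65]
20 [ 26  46  87 109 110 111 110 109 112 112 111 110 112 108  79  41  42  43
  44  44  45  45  45  43  44  46  45  46  47  43  44  45  46  45]
24 [ 30  46  89 109 109 117 144 168 177 179 160 129 111 111  88  49  42  44
  44  46  45  46  44  44  44  43  43  44  42  43  44  44  45  45]
28 [ 39  61  95 108 110 137 168 176 179 180 183 165 132 109 106  79  48  46
  44  44  43  45  45  45  44  45  43  45  46  46  42  44  44  44]
```

View pics/w6c.png

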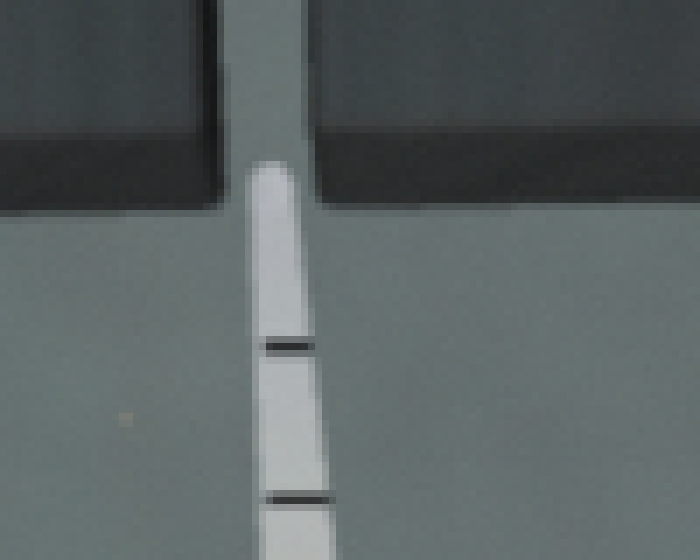

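The crop shows the tip at (308,23) standing in the mouth between the plates, with more clearance on the left. I'll shift left 2 mm, go in 15 mm and lower.

Request:
{"op": "jog_arm", "data": {"targets": [{"fingers": 15, "x": 0, "y": -2, "z": 0, "wx": 0, "wy": 0, "wz": 0}, {"fingers": 15, "x": 3, "y": 0, "z": 0.6, "wx": 0, "wy": 0, "wz": 0}, {"fingers": 15, "x": 3, "y": 0, "z": 0.6, "wx": 0, "wy": 0, "wz": 0}, {"fingers": 15, "x": 3, "y": -0.1, "z": 0.6, "wx": 0, "wy": 0, "wz": 0}, {"fingers": 15, "x": 3, "y": 0, "z": 0.6, "wx": 0, "wy": 0, "wz": 0}, {"fingers": 15, "x": 3, "y": -0.1, "z": 0.6, "wx": 0, "wy": 0, "wz": 0}, {"fingers": 15, "x": 0, "y": 0, "z": 0, "wx": 0, "wy": 0, "wz": 0}, {"fingers": 15, "x": 0, "y": 0, "z": 0, "wx": 0, "wy": 0, "wz": 0}, {"fingers": 15, "x": 0, "y": 0, "z": 0, "wx": 0, "wy": 0, "wz": 0}]}}

```text
t: 7.23
eef_pos: [544.5, -101.6, 23.2]
tcp_rot: [-0.0, 0.998, -0.063, -0.0]
force: [-0.6, -0.5, -1.6]
opening: 0.258
grip_force: 60.4
```

Request:
{"op": "jog_arm", "data": {"targets": [{"fingers": 15, "x": 0, "y": 0, "z": 0.7, "wx": 0, "wy": 0, "wz": 0}, {"fingers": 15, "x": 0, "y": 0, "z": 0, "wx": 0, "wy": 0, "wz": 0}, {"fingers": 15, "x": 0, "y": 0, "z": 0, "wx": 0, "wy": 0, "wz": 0}]}}

```text
t: 7.48
eef_pos: [544.5, -101.6, 22.5]
tcp_rot: [-0.0, 0.998, -0.063, -0.0]
force: [-0.1, -0.9, -0.7]
opening: 0.258
grip_force: 60.4
```

Request:
{"op": "jog_arm", "data": {"targets": [{"fingers": 15, "x": 0, "y": 0, "z": 0.5, "wx": 0, "wy": 0, "wz": 0}, {"fingers": 15, "x": 0, "y": 0, "z": 0, "wx": 0, "wy": 0, "wz": 0}, {"fingers": 15, "x": 0, "y": 0, "z": 0, "wx": 0, "wy": 0, "wz": 0}]}}

```text
t: 7.73
eef_pos: [544.7, -101.7, 22.1]
tcp_rot: [-0.0, 0.998, -0.063, -0.0]
force: [0.6, -0.2, -0.8]
opening: 0.262
grip_force: 60.4
```

Request:
{"op": "jog_arm", "data": {"targets": [{"fingers": 15, "x": 0, "y": 0, "z": 0.4, "wx": 0, "wy": 0, "wz": 0}, {"fingers": 15, "x": 0, "y": 0, "z": 0, "wx": 0, "wy": 0, "wz": 0}, {"fingers": 15, "x": 0, "y": 0, "z": 0, "wx": 0, "wy": 0, "wz": 0}]}}

```text
t: 7.98
eef_pos: [544.7, -101.7, 21.7]
tcp_rot: [0.0, 0.998, -0.063, -0.0]
force: [0.1, 0.5, -1.4]
opening: 0.255
grip_force: 60.4
```

Request:
{"op": "jog_arm", "data": {"targets": [{"fingers": 15, "x": 0, "y": 0, "z": 0.4, "wx": 0, "wy": 0, "wz": 0}, {"fingers": 15, "x": 0, "y": 0, "z": 0, "wx": 0, "wy": 0, "wz": 0}, {"fingers": 15, "x": 0, "y": 0, "z": 0, "wx": 0, "wy": 0, "wz": 0}]}}

```text
t: 8.23
eef_pos: [544.7, -101.7, 21.3]
tcp_rot: [-0.0, 0.998, -0.063, -0.0]
force: [-0.5, 0.5, -1.9]
opening: 0.263
grip_force: 60.4
```

Request:
{"op": "jog_arm", "data": {"targets": [{"fingers": 15, "x": 0, "y": 0, "z": 0.5, "wx": 0, "wy": 0, "wz": 0}, {"fingers": 15, "x": 0, "y": 0, "z": 0, "wx": 0, "wy": 0, "wz": 0}, {"fingers": 15, "x": 0, "y": 0, "z": 0, "wx": 0, "wy": 0, "wz": 0}]}}

```text
t: 8.48
eef_pos: [544.7, -101.7, 20.8]
tcp_rot: [-0.0, 0.998, -0.063, -0.0]
force: [-0.3, 0.1, -2.0]
opening: 0.258
grip_force: 60.4
```

Request:
{"op": "jog_arm", "data": {"targets": [{"fingers": 15, "x": 0, "y": 0, "z": 0.5, "wx": 0, "wy": 0, "wz": 0}, {"fingers": 15, "x": 0, "y": 0, "z": 0, "wx": 0, "wy": 0, "wz": 0}, {"fingers": 15, "x": 0, "y": 0, "z": 0, "wx": 0, "wy": 0, "wz": 0}]}}

```text
t: 8.73
eef_pos: [544.7, -101.7, 20.3]
tcp_rot: [-0.0, 0.998, -0.063, -0.0]
force: [-0.4, 0.4, -0.4]
opening: 0.261
grip_force: 60.4
```

Request:
{"op": "jog_arm", "data": {"targets": [{"fingers": 15, "x": 0, "y": 0, "z": 0.4, "wx": 0, "wy": 0, "wz": 0}, {"fingers": 15, "x": 0, "y": 0, "z": 0, "wx": 0, "wy": 0, "wz": 0}, {"fingers": 15, "x": 0, "y": 0, "z": 0, "wx": 0, "wy": 0, "wz": 0}]}}

```text
t: 8.98
eef_pos: [544.7, -101.7, 19.8]
tcp_rot: [0.0, 0.998, -0.063, -0.0]
force: [0.5, 0.6, -1.4]
opening: 0.259
grip_force: 60.4
```

Request:
{"op": "jog_arm", "data": {"targets": [{"fingers": 15, "x": 0, "y": 0, "z": 0.4, "wx": 0, "wy": 0, "wz": 0}, {"fingers": 15, "x": 0, "y": 0, "z": 0, "wx": 0, "wy": 0, "wz": 0}, {"fingers": 15, "x": 0, "y": 0, "z": 0, "wx": 0, "wy": 0, "wz": 0}]}}

```text
t: 9.23
eef_pos: [544.7, -101.7, 19.5]
tcp_rot: [-0.0, 0.998, -0.063, -0.0]
force: [0.9, -0.1, -1.3]
opening: 0.26
grip_force: 60.4
```

Request:
{"op": "jog_arm", "data": {"targets": [{"fingers": 15, "x": 0, "y": 0, "z": 0.4, "wx": 0, "wy": 0, "wz": 0}, {"fingers": 15, "x": 0, "y": 0, "z": 0, "wx": 0, "wy": 0, "wz": 0}, {"fingers": 15, "x": 0, "y": 0, "z": 0, "wx": 0, "wy": 0, "wz": 0}]}}

```text
t: 9.48
eef_pos: [544.6, -101.7, 19.1]
tcp_rot: [-0.0, 0.998, -0.063, -0.0]
force: [-0.4, 0.5, -1.0]
opening: 0.259
grip_force: 60.4
```

Request:
{"op": "jog_arm", "data": {"targets": [{"fingers": 15, "x": 0, "y": 0, "z": 0.4, "wx": 0, "wy": 0, "wz": 0}, {"fingers": 15, "x": 0, "y": 0, "z": 0, "wx": 0, "wy": 0, "wz": 0}, {"fingers": 15, "x": 0, "y": 0, "z": 0, "wx": 0, "wy": 0, "wz": 0}]}}

```text
t: 9.73
eef_pos: [544.7, -101.7, 18.7]
tcp_rot: [0.0, 0.998, -0.063, 0.0]
force: [-0.3, 0.3, -0.6]
opening: 0.258
grip_force: 60.4
```

Request:
{"op": "jog_arm", "data": {"targets": [{"fingers": 15, "x": 0, "y": 0, "z": 0.6, "wx": 0, "wy": 0, "wz": 0}, {"fingers": 15, "x": 0, "y": 0, "z": 0, "wx": 0, "wy": 0, "wz": 0}, {"fingers": 15, "x": 0, "y": 0, "z": 0, "wx": 0, "wy": 0, "wz": 0}]}}

```text
t: 9.98
eef_pos: [544.8, -101.7, 18.3]
tcp_rot: [0.0, 0.998, -0.063, 0.0]
force: [-0.5, -0.0, 0.7]
opening: 0.255
grip_force: 60.6
```

Request:
{"op": "jog_arm", "data": {"targets": [{"fingers": 15, "x": 0, "y": 0, "z": 0.6, "wx": 0, "wy": 0, "wz": 0}, {"fingers": 15, "x": 0, "y": 0, "z": 0, "wx": 0, "wy": 0, "wz": 0}, {"fingers": 15, "x": 0, "y": 0, "z": 0, "wx": 0, "wy": 0, "wz": 0}]}}

```text
t: 10.23
eef_pos: [544.8, -101.7, 18.2]
tcp_rot: [0.0, 0.998, -0.063, 0.0]
force: [-2.9, 2.0, 5.8]
opening: 0.257
grip_force: 61.3
```

```bash
python3 wr.py w7; python3 -c "
from cell import optics
import cv2,numpy as np
s=optics.get_image('scene');cv2.imwrite('pics/s7.png',s)
a=cv2.resize(s[130:240,230:400],None,fx=4.5,fy=4.5,interpolation=cv2.INTER_CUBIC);b=cv2.imread('pics/w7.png')
cv2.imwrite('pics/m7.png',a)"
```

```text
t 10.2333 pos [ 544.8 -101.7   18.2] yaw -0.12653722665902958 F [-2.9  2.   5.8] q6 1.3
```

View pics/m7.png

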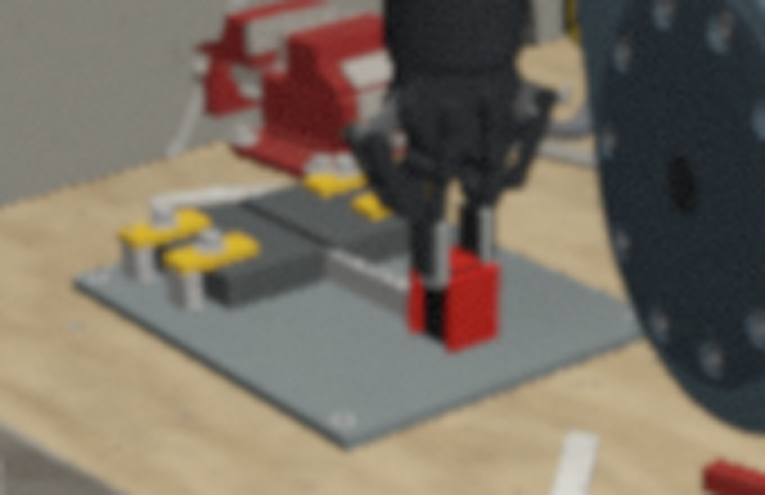

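The gauge's foot has met the base (about 6 N upward) and the blade is in the mouth. I'll ease the down-force and feel for the left plate.

Request:
{"op": "jog_arm", "data": {"targets": [{"fingers": 15, "x": 0, "y": 0, "z": -0.4, "wx": 0, "wy": 0, "wz": 0}, {"fingers": 15, "x": 0, "y": -0.5, "z": 0, "wx": 0, "wy": 0, "wz": 0}, {"fingers": 15, "x": 0, "y": -0.5, "z": 0, "wx": 0, "wy": 0, "wz": 0}, {"fingers": 15, "x": 0, "y": 0, "z": 0, "wx": 0, "wy": 0, "wz": 0}, {"fingers": 15, "x": 0, "y": 0, "z": 0, "wx": 0, "wy": 0, "wz": 0}]}}

```text
t: 10.75
eef_pos: [545.1, -101.1, 18.2]
tcp_rot: [0.0, 0.998, -0.063, 0.0]
force: [-1.0, -1.7, 3.3]
opening: 0.258
grip_force: 61.0
```

Request:
{"op": "jog_arm", "data": {"targets": [{"fingers": 15, "x": 0, "y": -0.4, "z": 0, "wx": 0, "wy": 0, "wz": 0}, {"fingers": 15, "x": 0, "y": 0, "z": 0, "wx": 0, "wy": 0, "wz": 0}, {"fingers": 15, "x": 0, "y": 0, "z": 0, "wx": 0, "wy": 0, "wz": 0}]}}

```text
t: 11.0
eef_pos: [545.3, -100.6, 18.2]
tcp_rot: [0.0, 0.998, -0.063, 0.0]
force: [-0.7, -2.0, 3.0]
opening: 0.262
grip_force: 61.0
```

Request:
{"op": "jog_arm", "data": {"targets": [{"fingers": 15, "x": 0, "y": -0.4, "z": 0, "wx": 0, "wy": 0, "wz": 0}, {"fingers": 15, "x": 0, "y": 0, "z": 0, "wx": 0, "wy": 0, "wz": 0}, {"fingers": 15, "x": 0, "y": 0, "z": 0, "wx": 0, "wy": 0, "wz": 0}]}}

```text
t: 11.25
eef_pos: [545.3, -100.3, 18.1]
tcp_rot: [0.0, 0.998, -0.063, 0.0]
force: [-0.1, -3.6, 4.2]
opening: 0.259
grip_force: 61.0
```

Request:
{"op": "jog_arm", "data": {"targets": [{"fingers": 15, "x": 0, "y": -0.3, "z": -0.2, "wx": 0, "wy": 0, "wz": 0}, {"fingers": 15, "x": 0, "y": 0, "z": 0, "wx": 0, "wy": 0, "wz": 0}, {"fingers": 15, "x": 0, "y": 0, "z": 0, "wx": 0, "wy": 0, "wz": 0}]}}

```text
t: 11.5
eef_pos: [545.4, -99.9, 18.2]
tcp_rot: [0.0, 0.998, -0.063, 0.0]
force: [1.8, -4.2, 2.1]
opening: 0.264
grip_force: 60.8
```

Request:
{"op": "jog_arm", "data": {"targets": [{"fingers": 15, "x": 0, "y": 0.3, "z": 0, "wx": 0, "wy": 0, "wz": 0}, {"fingers": 15, "x": 1.5, "y": 0, "z": 0, "wx": 0, "wy": 0, "wz": 0}, {"fingers": 15, "x": 1.5, "y": 0, "z": 0, "wx": 0, "wy": 0, "wz": 0}, {"fingers": 15, "x": 1.5, "y": -0.1, "z": 0, "wx": 0, "wy": 0, "wz": 0}, {"fingers": 15, "x": 1.5, "y": 0, "z": 0, "wx": 0, "wy": 0, "wz": 0}, {"fingers": 15, "x": 1.5, "y": 0, "z": 0, "wx": 0, "wy": 0, "wz": 0}, {"fingers": 15, "x": 1.5, "y": 0, "z": 0, "wx": 0, "wy": 0, "wz": 0}, {"fingers": 15, "x": 1.5, "y": -0.1, "z": 0, "wx": 0, "wy": 0, "wz": 0}, {"fingers": 15, "x": 1.5, "y": 0, "z": 0, "wx": 0, "wy": 0, "wz": 0}, {"fingers": 15, "x": 0, "y": 0, "z": 0, "wx": 0, "wy": 0, "wz": 0}, {"fingers": 15, "x": 0, "y": 0, "z": 0, "wx": 0, "wy": 0, "wz": 0}]}}

```text
t: 12.42
eef_pos: [554.8, -100.8, 18.1]
tcp_rot: [-0.0, 0.998, -0.063, -0.002]
force: [-7.2, -3.3, 10.3]
opening: 0.258
grip_force: 61.8
```

Request:
{"op": "jog_arm", "data": {"targets": [{"fingers": 15, "x": 1.5, "y": 0, "z": 0, "wx": 0, "wy": 0, "wz": 0}, {"fingers": 15, "x": 1.5, "y": 0, "z": 0, "wx": 0, "wy": 0, "wz": 0}, {"fingers": 15, "x": 1.5, "y": 0, "z": 0, "wx": 0, "wy": 0, "wz": 0}, {"fingers": 15, "x": 0, "y": 0, "z": 0, "wx": 0, "wy": 0, "wz": 0}, {"fingers": 15, "x": 0, "y": 0, "z": 0, "wx": 0, "wy": 0, "wz": 0}]}}

```text
t: 12.83
eef_pos: [559.3, -101.4, 18.1]
tcp_rot: [-0.0, 0.998, -0.063, -0.002]
force: [-8.8, -2.4, 11.2]
opening: 0.256
grip_force: 61.8
```

Request:
{"op": "jog_arm", "data": {"targets": [{"fingers": 15, "x": 0, "y": 0, "z": -0.7, "wx": 0, "wy": 0, "wz": 0}, {"fingers": 15, "x": 0, "y": 0, "z": 0, "wx": 0, "wy": 0, "wz": 0}, {"fingers": 15, "x": 0, "y": 0, "z": 0, "wx": 0, "wy": 0, "wz": 0}]}}

```text
t: 13.08
eef_pos: [559.4, -101.4, 18.2]
tcp_rot: [-0.0, 0.998, -0.063, -0.002]
force: [-4.2, -3.2, 5.6]
opening: 0.259
grip_force: 61.1
```

```bash
python3 wr.py w8; python3 -c "
from cell import arm
s=arm.observe();print(s['wrist_torque'],s['force'])
import cv2;g=cv2.cvtColor(cv2.imread('pics/w8.png'),cv2.COLOR_BGR2GRAY)
for r in (4,10,20,30,40,50,56,62,70):print(r,g[r,296:332])"
```

```text
t 13.0833 pos [ 559.4 -101.4   18.2] yaw -0.12672942627817127 F [-4.2 -3.2  5.6] q6 1.31
[-0.93259337  0.68016022 -0.4155594 ] [-4.7683842  -3.15451317  4.96128321]
4 [ 66  63  65  64  64  65  67  63  55  43  27  48  90 113 113 115 114 114
 115 114 114 115 115 113 113  90  57  58  66  69  66  67  67  66  68  68]
10 [ 69  67  65  64  65  65  65  64  57  46  34  47  90 114 114 114 114 113
 111 114 113 112 113 113 114  89  57  58  65  69  68  67  67  69  68  70]
20 [ 67  67  66  66  65  64  67  63  60  50  38  26  76 112 114 112 112 113
 115 114 113 114 113 115 113  96  63  58  65  69  69  68  68  68  70  69]
30 [ 68  66  67  66  65  66  66  66  62  54  40  74 148 185 186 185 184 184
 159 116 112 112 114 114 114  95  61  59  66  72  70  68  67  69  70  70]
40 [ 69  68  68  68  66  66  68  67  64  57  44  61 141 186 186 187 187 185
 186 159 118 113 114 116 116 104  75  56  65  71  71  70  68  70  70  70]
50 [ 70  70  67  67  67  64  68  67  66  59  49  59 138 181 175 174 174 174
 175 172 151 119 116 117 114 104  70  54  64  69  72  68  69  69  70  73]
56 [ 70  71  69  66  66  67  67  67  66  62  50  45 131 188 189 187 187 186
 188 188 178 146 119 117 118 116  90  56  63  70  71  71  69  69  70  71]
62 [ 69  70  69  69  67  67  67  67  67  61  52  49 133 187 188 188 187 188
 187 188 188 171 136 118 119 118  91  53  62  69  71  71  68  69  68  72]
70 [ 72  71  70  68  67  67  68  67  67  64  56  46  98 119  81  67  66  66
  68  66  65  62  78 109 121 118  91  50  61  70  71  69  69  69  70  71]
```

Request:
{"op": "jog_arm", "data": {"targets": [{"fingers": 15, "x": 1.5, "y": 0, "z": -0.2, "wx": 0, "wy": 0, "wz": 0}, {"fingers": 15, "x": 1.5, "y": 0, "z": 0, "wx": 0, "wy": 0, "wz": 0}, {"fingers": 15, "x": 1.5, "y": -0.1, "z": 0, "wx": 0, "wy": 0, "wz": 0}, {"fingers": 15, "x": 1.5, "y": 0, "z": 0, "wx": 0, "wy": 0, "wz": 0}, {"fingers": 15, "x": 0, "y": 0, "z": 0, "wx": 0, "wy": 0, "wz": 0}, {"fingers": 15, "x": 0, "y": 0, "z": 0, "wx": 0, "wy": 0, "wz": 0}]}}

```text
t: 13.63
eef_pos: [565.2, -102.1, 18.2]
tcp_rot: [-0.0, 0.998, -0.063, -0.002]
force: [-3.9, -4.5, 4.1]
opening: 0.256
grip_force: 61.0
```

Request:
{"op": "jog_arm", "data": {"targets": [{"fingers": 15, "x": 1.5, "y": 0, "z": 0, "wx": 0, "wy": 0, "wz": 0}, {"fingers": 15, "x": 1.5, "y": 0, "z": 0, "wx": 0, "wy": 0, "wz": 0}, {"fingers": 15, "x": 1.5, "y": -0.1, "z": 0, "wx": 0, "wy": 0, "wz": 0}, {"fingers": 15, "x": 0, "y": 0, "z": 0, "wx": 0, "wy": 0, "wz": 0}, {"fingers": 15, "x": 0, "y": 0, "z": 0, "wx": 0, "wy": 0, "wz": 0}]}}

```text
t: 14.05
eef_pos: [569.7, -102.6, 18.2]
tcp_rot: [-0.0, 0.998, -0.063, -0.002]
force: [-4.3, -3.4, 4.0]
opening: 0.256
grip_force: 61.0
```

Request:
{"op": "jog_arm", "data": {"targets": [{"fingers": 15, "x": 1, "y": 0.1, "z": -0.2, "wx": 0, "wy": 0, "wz": 0}, {"fingers": 15, "x": 1, "y": 0, "z": 0, "wx": 0, "wy": 0, "wz": 0}, {"fingers": 15, "x": 1, "y": 0, "z": 0, "wx": 0, "wy": 0, "wz": 0}, {"fingers": 15, "x": 0, "y": 0, "z": 0, "wx": 0, "wy": 0, "wz": 0}, {"fingers": 15, "x": 0, "y": 0, "z": 0, "wx": 0, "wy": 0, "wz": 0}]}}

```text
t: 14.47
eef_pos: [572.5, -103.0, 18.2]
tcp_rot: [-0.0, 0.998, -0.063, -0.002]
force: [-4.7, -3.8, 3.0]
opening: 0.257
grip_force: 60.9
```

Request:
{"op": "jog_arm", "data": {"targets": [{"fingers": 15, "x": 1, "y": 0, "z": 0, "wx": 0, "wy": 0, "wz": 0}, {"fingers": 15, "x": 1, "y": 0, "z": 0, "wx": 0, "wy": 0, "wz": 0}, {"fingers": 15, "x": 0, "y": 0, "z": 0, "wx": 0, "wy": 0, "wz": 0}, {"fingers": 15, "x": 0, "y": 0, "z": 0, "wx": 0, "wy": 0, "wz": 0}]}}

```text
t: 14.8
eef_pos: [574.5, -103.3, 18.2]
tcp_rot: [-0.0, 0.998, -0.063, -0.002]
force: [-5.0, -4.9, 3.8]
opening: 0.26
grip_force: 60.9
```

Request:
{"op": "jog_arm", "data": {"targets": [{"fingers": 15, "x": 1, "y": 0, "z": 0, "wx": 0, "wy": 0, "wz": 0}, {"fingers": 15, "x": 1, "y": 0, "z": 0, "wx": 0, "wy": 0, "wz": 0}, {"fingers": 15, "x": 0, "y": 0, "z": 0, "wx": 0, "wy": 0, "wz": 0}, {"fingers": 15, "x": 0, "y": 0, "z": 0, "wx": 0, "wy": 0, "wz": 0}]}}

```text
t: 15.13
eef_pos: [576.3, -103.5, 18.2]
tcp_rot: [-0.0, 0.998, -0.063, -0.003]
force: [-5.5, -4.2, 4.4]
opening: 0.259
grip_force: 61.0
```

Request:
{"op": "jog_arm", "data": {"targets": [{"fingers": 15, "x": 1, "y": 0, "z": -0.1, "wx": 0, "wy": 0, "wz": 0}, {"fingers": 15, "x": 0.5, "y": 0, "z": 0, "wx": 0, "wy": 0, "wz": 0}, {"fingers": 15, "x": 0, "y": 0, "z": 0, "wx": 0, "wy": 0, "wz": 0}, {"fingers": 15, "x": 0, "y": 0, "z": 0, "wx": 0, "wy": 0, "wz": 0}]}}

```text
t: 15.47
eef_pos: [577.0, -103.5, 18.2]
tcp_rot: [-0.001, 0.998, -0.063, -0.003]
force: [-8.0, -3.7, 5.3]
opening: 0.26
grip_force: 61.2
```

Request:
{"op": "jog_arm", "data": {"targets": [{"fingers": 15, "x": 1, "y": 0, "z": 0, "wx": 0, "wy": 0, "wz": 0}, {"fingers": 15, "x": 0.5, "y": 0, "z": 0, "wx": 0, "wy": 0, "wz": 0}, {"fingers": 15, "x": 0, "y": 0, "z": 0, "wx": 0, "wy": 0, "wz": 0}, {"fingers": 15, "x": 0, "y": 0, "z": 0, "wx": 0, "wy": 0, "wz": 0}]}}

```text
t: 15.8
eef_pos: [577.6, -103.6, 18.2]
tcp_rot: [-0.001, 0.998, -0.063, -0.004]
force: [-10.8, -3.6, 8.9]
opening: 0.262
grip_force: 61.6
```

Request:
{"op": "jog_arm", "data": {"targets": [{"fingers": 15, "x": 1, "y": 0, "z": 0, "wx": 0, "wy": 0, "wz": 0}, {"fingers": 15, "x": 0, "y": 0, "z": 0, "wx": 0, "wy": 0, "wz": 0}, {"fingers": 15, "x": 0, "y": 0, "z": 0, "wx": 0, "wy": 0, "wz": 0}]}}

```text
t: 16.05
eef_pos: [578.1, -103.6, 18.1]
tcp_rot: [-0.001, 0.998, -0.063, -0.005]
force: [-13.0, -3.5, 10.4]
opening: 0.256
grip_force: 61.8
```

Request:
{"op": "jog_arm", "data": {"targets": [{"fingers": 15, "x": 0, "y": 0, "z": -0.8, "wx": 0, "wy": 0, "wz": 0}, {"fingers": 15, "x": 0, "y": 0, "z": 0, "wx": 0, "wy": 0, "wz": 0}, {"fingers": 15, "x": 0, "y": 0, "z": 0, "wx": 0, "wy": 0, "wz": 0}]}}

```text
t: 16.3
eef_pos: [578.1, -103.6, 18.3]
tcp_rot: [-0.001, 0.998, -0.063, -0.005]
force: [-10.4, -4.7, 4.2]
opening: 0.259
grip_force: 61.1
```

Request:
{"op": "jog_arm", "data": {"targets": [{"fingers": 15, "x": 0.5, "y": 0.2, "z": 0, "wx": 0, "wy": 0, "wz": 0}, {"fingers": 15, "x": 0, "y": 0, "z": 0, "wx": 0, "wy": 0, "wz": 0}, {"fingers": 15, "x": 0, "y": 0, "z": 0, "wx": 0, "wy": 0, "wz": 0}]}}

```text
t: 16.55
eef_pos: [578.1, -103.6, 18.2]
tcp_rot: [-0.001, 0.998, -0.063, -0.005]
force: [-12.1, -3.5, 6.1]
opening: 0.261
grip_force: 61.3
```

Request:
{"op": "jog_arm", "data": {"targets": [{"fingers": 15, "x": -1, "y": 0.2, "z": 0, "wx": 0, "wy": 0, "wz": 0}, {"fingers": 15, "x": -1, "y": 0.2, "z": -0.2, "wx": 0, "wy": 0, "wz": 0}, {"fingers": 15, "x": -0.5, "y": 0.2, "z": -0.2, "wx": 0, "wy": 0, "wz": 0}, {"fingers": 15, "x": 0, "y": 0, "z": 0, "wx": 0, "wy": 0, "wz": 0}, {"fingers": 15, "x": 0, "y": 0, "z": 0, "wx": 0, "wy": 0, "wz": 0}]}}

```text
t: 16.97
eef_pos: [578.6, -104.0, 19.2]
tcp_rot: [-0.001, 0.998, -0.063, -0.002]
force: [-5.9, -0.9, -2.1]
opening: 0.261
grip_force: 60.2
```

Request:
{"op": "jog_arm", "data": {"targets": [{"fingers": 15, "x": -0.5, "y": 0, "z": 0.6, "wx": 0, "wy": 0, "wz": 0}, {"fingers": 15, "x": 0, "y": 0, "z": 0, "wx": 0, "wy": 0, "wz": 0}, {"fingers": 15, "x": 0, "y": 0, "z": 0, "wx": 0, "wy": 0, "wz": 0}]}}

```text
t: 17.22
eef_pos: [578.6, -104.1, 19.2]
tcp_rot: [-0.001, 0.998, -0.063, -0.002]
force: [-5.3, -0.6, -1.8]
opening: 0.261
grip_force: 60.4
```

Request:
{"op": "jog_arm", "data": {"targets": [{"fingers": 15, "x": 0, "y": 0, "z": 0.6, "wx": 0, "wy": 0, "wz": 0}, {"fingers": 15, "x": 0, "y": 0, "z": 0, "wx": 0, "wy": 0, "wz": 0}, {"fingers": 15, "x": 0, "y": 0, "z": 0, "wx": 0, "wy": 0, "wz": 0}]}}

```text
t: 17.47
eef_pos: [578.6, -104.1, 18.9]
tcp_rot: [-0.001, 0.998, -0.063, -0.002]
force: [-5.9, -1.0, 1.0]
opening: 0.26
grip_force: 60.7
```

Request:
{"op": "jog_arm", "data": {"targets": [{"fingers": 15, "x": 0, "y": 0, "z": 0.6, "wx": 0, "wy": 0, "wz": 0}, {"fingers": 15, "x": 0, "y": 0, "z": 0.4, "wx": 0, "wy": 0, "wz": 0}, {"fingers": 15, "x": 0, "y": 0, "z": 0, "wx": 0, "wy": 0, "wz": 0}, {"fingers": 15, "x": 0, "y": 0, "z": 0, "wx": 0, "wy": 0, "wz": 0}]}}

```text
t: 17.8
eef_pos: [578.4, -104.1, 18.3]
tcp_rot: [-0.0, 0.998, -0.063, -0.002]
force: [-8.7, -1.0, 4.7]
opening: 0.258
grip_force: 61.1
```

Request:
{"op": "jog_arm", "data": {"targets": [{"fingers": 15, "x": -1, "y": 0, "z": 0, "wx": 0, "wy": 0, "wz": 0}, {"fingers": 15, "x": -0.5, "y": 0, "z": 0, "wx": 0, "wy": 0, "wz": 0}, {"fingers": 15, "x": 0, "y": 0, "z": 0, "wx": 0, "wy": 0, "wz": 0}, {"fingers": 15, "x": 0, "y": 0, "z": 0, "wx": 0, "wy": 0, "wz": 0}]}}

```text
t: 18.13
eef_pos: [578.5, -104.3, 18.4]
tcp_rot: [-0.0, 0.998, -0.063, -0.0]
force: [-4.6, 1.1, 1.0]
opening: 0.261
grip_force: 60.7
```

Pose held, force eased, and the foot is near the base. Release with low grip, then open only a little.

Request:
{"op": "jog_arm", "data": {"targets": [{"fingers": 20, "x": -0.5, "y": 0, "z": 0.2, "wx": 0, "wy": 0, "wz": 0}, {"fingers": 22, "x": -0.3, "y": -0.2, "z": 0, "wx": 0, "wy": 0, "wz": 0}, {"fingers": 24, "x": 0, "y": 0, "z": 0, "wx": 0, "wy": 0, "wz": 0}, {"fingers": 26, "x": 0, "y": 0, "z": 0, "wx": 0, "wy": 0, "wz": 0}, {"fingers": 28, "x": 0, "y": 0, "z": 0, "wx": 0, "wy": 0, "wz": 0}, {"fingers": 30, "x": 0, "y": 0, "z": 0, "wx": 0, "wy": 0, "wz": 0}, {"fingers": 30, "x": 0, "y": 0, "z": 0, "wx": 0, "wy": 0, "wz": 0}], "newtons": 20}}

```text
t: 18.72
eef_pos: [578.1, -104.6, 18.2]
tcp_rot: [0.0, 0.998, -0.063, 0.0]
force: [0.5, -0.2, -0.1]
opening: 0.351
grip_force: 0.0
```

```bash
python3 wr.py w9; python3 - <<'E'
import sys
from h import *
import pickle
from rel import sub
m=pickle.load(open("w9.pkl","rb"));g=cv2.cvtColor(cv2.imread('pics/w9.png'),cv2.COLOR_BGR2GRAY).astype(float)
for r in (10,20,30,60,90,120,150): print(r,g[r,296:336].astype(int))
B=np.array([onplane(m,(sub(g[r],302,316,True),r),28)[:2] for r in range(10,190,4)]);f=np.polyfit(B[:,0],B[:,1],1);print(np.arctan(f[0]))
o=cv2.imread('pics/w9.png')
t=optics.get_image("scene");cv2.imwrite('pics/s9.png',t);cv2.imwrite('pics/m9.png',np.hstack([cv2.resize(t[140:220,270:370],(500,400),interpolation=2),cv2.resize(o[0:320,200:440],(300,400))]))
E
```

```text
t 18.7167 pos [ 578.1 -104.6   18.2] yaw -0.12673969385274528 F [ 0.5 -0.2 -0.1] q6 1.32
10 [ 65  67  67  67  67  63  56  43  29  49  94 116 117 116 117 116 118 119
 117 118 116 118 116  91  53  60  67  69  71  68  68  69  69  70  71  70
  70  69  70  71]
20 [ 67  66  67  66  67  65  59  50  33  30  79 116 117 115 117 116 118 118
 118 118 118 116 117  93  58  60  68  71  68  69  69  69  69  71  70  70
  71  71  71  72]
30 [ 68  66  67  65  68  66  61  50  53 135 187 188 186 186 188 172 141 120
 118 120 119 119 119  92  55  61  68  71  70  69  68  69  71  70  71  71
  71  72  71  71]
60 [ 69  68  67  66  66  68  66  61  51  62 139 189 189 189 189 188 190 190
 180 146 118 116 116 106  75  56  64  72  71  70  69  69  71  71  72  70
  73  72  73  73]
90 [ 70  69  68  66  67  66  68  65  61  52  79 135 153 141 139 132 124 123
 123 123 123 122 118 115  95  57  61  69  72  69  71  69  70  73  72  71
  70  73  73  74]
120 [ 78  77  78  77  84  89  89  89  88  95 106 144 182 192 192 190 190 191
 191 191 191 192 191 191 193 164 116 105 105 103 103 102 103 104 103 106
 106 105 104 104]
150 [118 117 117 116 117 117 117 117 116 118 118 121 155 148  75  64  75  87
  88  87  87  88  88  87  88  88  88  88  92 104 116 117 116 118 116 115
 117 116 115 115]
-0.11989618647711005
```

View pics/m9.png

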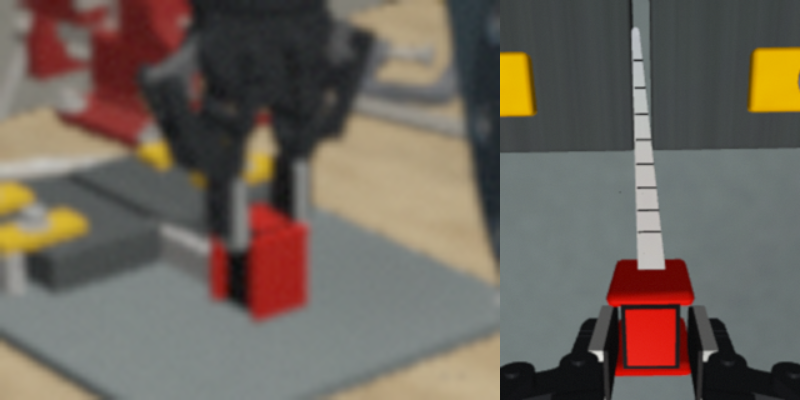

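The gauge stands upright and is free of the pads. The blade fills the gap at the mouth (row ~120), and the straight face lies on the left plate. Open wider and retreat upward.

Request:
{"op": "jog_arm", "data": {"targets": [{"fingers": 45, "x": 0, "y": 0, "z": 0, "wx": 0, "wy": 0, "wz": 0}, {"fingers": 50, "x": 0, "y": 0, "z": 0, "wx": 0, "wy": 0, "wz": 0}, {"fingers": 50, "x": 0, "y": 0, "z": 0, "wx": 0, "wy": 0, "wz": 0}, {"fingers": 50, "x": 0, "y": 0, "z": -8, "wx": 0, "wy": 0, "wz": 0}, {"fingers": 50, "x": 0, "y": 0, "z": -15, "wx": 0, "wy": 0, "wz": 0}, {"fingers": 50, "x": 0, "y": 0, "z": -25, "wx": 0, "wy": 0, "wz": 0}, {"fingers": 50, "x": 0, "y": 0, "z": -30, "wx": 0, "wy": 0, "wz": 0}, {"fingers": 50, "x": 0, "y": 0, "z": -30, "wx": 0, "wy": 0, "wz": 0}, {"fingers": 50, "x": 0, "y": 0, "z": -20, "wx": 0, "wy": 0, "wz": 0}, {"fingers": 50, "x": 0, "y": 0, "z": 0, "wx": 0, "wy": 0, "wz": 0}]}}

```text
t: 19.65
eef_pos: [581.2, -105.6, 152.5]
tcp_rot: [0.002, 0.998, -0.063, 0.005]
force: [0.7, -0.4, 0.6]
opening: 0.586
grip_force: 0.0
```

```bash
python3 wr.py w10; python3 - <<'E'
from h import *
import pickle
m=pickle.load(open("w10.pkl","rb"));im=cv2.imread('pics/w10.png');g=cv2.cvtColor(im,cv2.COLOR_BGR2GRAY)
n,l,st,c=cv2.connectedComponentsWithStats(red(im))
for i in range(1,n):
    if st[i,4]>100: print(st[i],onplane(m,c[i],40).round(1))
u=np.array([np.cos(-.1125),np.sin(-.1125),0]);v=np.array([-u[1],u[0],0])
from rel import sub
gf=g.astype(float);cx=c[1+np.argmax(st[1:,4])];print(cx)
k=[(i,) for i in range(1)]
B=[];
for r in range(60,150,4):
    a=sub(gf[r],300,322,True);B.append(onplane(m,(a,r),28)[:2])
B=np.array(B);f=np.polyfit(B[:,0],B[:,1],1);kk=np.abs(B[:,1]-np.polyval(f,B[:,0]))<1;f=np.polyfit(B[kk,0],B[kk,1],1);print("blade yaw",np.arctan(f[0]),kk.sum())
print(arm.observe()["force"])
E
```

```text
t 19.65 pos [ 581.2 -105.6  152.5] yaw -0.1264999973334645 F [ 0.7 -0.4  0.6] q6 1.32
[113   0  20  13 158] [766.5  39.3  40. ]
[302 173  37  15 449] [ 594.8 -106.7   40. ]
[310 188  22  27 592] [ 573.4 -104.4   40. ]
[303 202  36  18 239] [ 559.1 -102.8   40. ]
[320.46452703 201.        ]
blade yaw -0.11980891302298016 20
[0.19941307 0.05644688 0.37176166]
```

```bash
python3 -c "
from cell import arm
print(arm.sign_off())"
```

```text
the job is handed in; nothing more can be done
None
```

The taper gauge is wedged upright in the gap, seated on the base with its straight face to the left plate; measured push peaked at about 13 N, including some foot drag on the base. The arm is clear and the job is handed in at about 20 s; the holder, angle iron and nut were not touched.

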